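# Clamp the re-glued cake stand

### The arm

A 7-joint arm with a two-finger parallel gripper is mounted at the origin on the work surface. World frame = base frame: x ahead of the robot, y to its left, z up, the work surface at z = 0. Lengths are in mm, angles in rad, forces in N, time in s.
With the tool pointing down it reaches from about 375 to 925 mm from the base axis. Payload 3.1 kg.
Tool frame: the origin (TCP) lies between the finger pads; the fingertips stand 19 mm ahead of it and the grasp point (between the pads) is the TCP; z points along the fingers, y is the line along which they close (so a half turn about z gives the same grasp; the last joint's range is limited). The gripper opens to 85 mm and grips with 20 to 120 N. Pads are 22 mm wide; open, the fingers measure 114 mm over their backs; the gripper's body (76 mm by 85 mm) begins 54 mm behind the grasp point. The pads swing forward as they close: fully open they stand 13 mm farther back than shut.
Start: joints at [-0.098, 0.383, 0.044, 1.598, -0.018, 1.161, -0.05], TCP at [650.003, 0.022, 250.269] pointing down, gripper open.
Joint ranges: [-2.61, 2.61], [-0.41, 2.15], [-1.48, 1.57], [0, 2.5], [-1.57, 4.71], [0.05, 1.97], [-2.85, 2.85]. Speed limits (rad/s): [2.79, 2.79, 3.14, 3.14, 3.14, 3.14, 3.14].

### API

Orientations are given as a unit quaternion [x, y, z, w].
In Python, from bench import robot gives the robot as it stands.
- The arm moves only by the tool apply_moves, never from a script. Its arguments are lists of equal length, an entry for each row: "grip": the closure, from -1 (fully open) to 1 (shut), so that 0 is half open; "travel": the shift along the tool's x, y, z in cm, a list of three; "twist": the turn, a rotation vector about the tool's x, y, z in degrees, a list of three. In form: {"grip": [grip, ...], "travel": [[tx, ty, tz], ...], "twist": [[rx, ry, rz], ...]}. A call has 1 to 20 rows; each row is the pose to reach, as a shift and turn from the pose commanded when the call began, along the tool's axes at that moment; what a row does not reach only later rows make up. A row lasts 1/10 s, in which the tool goes at most 50 mm and 8.59 degrees, less where a joint would pass 70% of its speed; a pose out of reach is approached as far as the arm can. A call with a gripper value outside its range is refused whole. The fingers move at their own pace and stop on an object; "force" is the grip in N (left out, the last holds). Time passes only in rows, so rows that repeat a pose let the fingers close. It gives the time, the measured TCP pose, the force, the opening and the grip force at its end, in the units of the state.
- robot.get_state(): the state, without advancing time (a new reading comes with each control period).
- robot.camera(name): name is "scene" or "side" or "wrist"; returns a dict with "img" (400x640x3 uint8, red, green, blue), "fx", "fy", "cx", "cy" (pixels), "R" (3x3) and "t" (3): a world point X has camera coordinates R X + t; the wrist camera has in their place "hand_eye" (4x4, takes a point from camera to tool coordinates, whose origin is the TCP and whose axes are the flange's). Camera axes: x right, y down, z forward; pixel columns grow to the right and rows downward; lengths in mm; the calibration is good to about 2 mm. A picture is of the moment at which its call begins: read the wrist's pose just before it. There is no depth.
- robot.job_done(): hands the job in; it is judged then, once.
Trained networks look in the newest picture that a camera, given by its name, has taken for a name from the list of things; names that differ only in an ending like _2 or _b are one class to them, and where a whole thing is asked for, a point or a joint stands for the part that bears it (a point fixed in the world has none). Each returns a list of dicts, best first, with "confidence" (0 to 1); they miss things now and then, are a little off and sometimes report something else, mostly with a low value. They report only what shows in the picture. A call takes as long as a camera call. They do not tell look-alikes from the thing itself.
- robot.search_frame(camera, label): "rect" ([left, top, width, height] in pixels, round what is visible of it).
- robot.masks_of(camera, label): "region" (400x640 bool, what is visible of it) and "rect" ([left, top, width, height] in pixels, round what is visible of it).
The state is a dict: "time_s": time; "joint_pos": joint angles; "joint_velocities": joint speeds; "joint_torque": joint torques, N m; "eef_pos": TCP position; "ee_rot": TCP orientation; "ft_force": force on the tool from outside, world axes, zero at the start; "wrist_torque": the same for the moment, N m; "gripper_width": opening from 0.0 (shut) to 1.0 (fully open); "finger_force": force on a finger pad.
Only numpy, scipy, OpenCV 4.12 (cv2) and the standard library are available. Lean on these libraries where they do the work, as an engineer would, in place of code of your own. Each camera call takes 0.05 s, during which the arm holds its last target. There are 200 camera calls.

### The job

The foot of the ceramic cake stand has just been glued back on and waits upside down under the bench clamp. Slide the clamp's free jaw down gently until its pad meets the wooden block on the foot and the jaw cocks level and bites on its bar, then turn the T-handle of its screw clockwise until it is firmly tight, without over-tightening, which would crack the ceramic, and let go. Do not let the glued foot or the block slip out of place, and leave the things around alone.

Things in the scene. Friction and masses are not known exactly. Their poses are not given: they have to be found in the camera images.
- clamp: Fixed bench clamp: an upright flat steel bar (28 x 15 mm, top 215 mm above the slab) on a bolted foot plate. Origin on the slab at the bar's axis, z up; the jaw's arm reaches out along this body's -x, and the screw axis stands 120 mm from the bar's axis that way.
- jaw_slide (a joint): Height of the sliding jaw on the bar in m, growing upward (0 to 0.060). It stays where it is left: pushed down it moves at about 2 N plus 0.6 N at 30 mm/s; lifting takes 19 N. With the jaw level and handle at 0 the pad's face is about (70 + 1000 x value) mm above the slab. The screw reaches only 14 mm further, so the jaw must first be slid down.
- jaw (a joint): Tilt of the jaw on the bar in rad. Free, it hangs at about -0.025 (nose drooping 3 mm at the screw) and slides. With the pad held up by the work, pushing the jaw further down near the bar, or screwing, cocks it to 0 (level; up to 0.015 when tight), where its sleeve bites the serrated bar and can no longer slide up.
- jaw_top (a point): Point on the flat top of the jaw's steel arm (18 mm wide, clear from 24 to 104 mm from the bar axis), 45 mm from the bar axis towards the screw: the place to push down with closed fingertips. The sleeve round the bar ends 25 mm above this face. Once the pad is on the block, about 10 N here cock the jaw; 14 to 25 N make it bite, with 6 to 20 N on the pad.
- handle (a joint): Turn of the screw's T-handle in rad, 0 at the start, growing clockwise seen from above, which tightens: 5 mm feed per turn, range -1.2 to 17.5. It resists with 0.02 N m plus 0.0048 N m (+-15%) per newton of squeeze. Right squeeze 40 to 90 N, so stop turning at 0.32 to 0.36 N m; the ceramic cracks above 120 N. From the bitten jaw this takes 2.3 to 4 rad, from a drooping one 3 to 4 rad more. It stays where left.
- handle_hub (a point): On the screw axis where the T-handle's level round cross bar (10 mm thick, 130 mm between its balls) passes through its round hub (23 mm wide, top 13 mm above this point). The bar is 33 mm above the arm's top. It goes down with the jaw; while the pad presses on the work it keeps its height as it is turned.
- handle_end (a point): Centre of one of the two steel balls (16 mm) at the ends of the T-handle's cross bar, 65 mm from the screw axis: the one on the clamp's +y side while handle is 0. The bar between the hub and the balls is bare and can be pushed or straddled from above.
- pad: Black swivel pad, 34 mm wide, at the lower end of the screw; it does not turn. This body's origin lies on the screw axis 51 mm above the pad's face, inside the arm.
- pad_face (a point): Centre of the pad's underside, which presses on the block.
- caul: Dark hardwood offcut 70 x 70 x 20 mm lying on the upturned foot, spreading the pressure. Origin at the centre of its underside, its top 20 mm higher and about 76 mm above the slab.
- pedestal: The white ceramic foot of the cake stand, upside down on the plate, 88 mm wide at its upper end and 42 mm high, glue still wet. Origin at the centre of its lower, glued face; its z points up.
- plate: The white ceramic plate of the cake stand lying face down on the slab, 170 mm across, 14 mm thick. Origin at the centre of its underside.
- cookie_press: Bystander: upright metal cookie press with push plunger, 53 mm wide, 180 mm tall. Origin at the centre of its underside.
- cupcake_tower: Bystander: three-tier white plastic cupcake tower, 120 mm wide, 127 mm tall. Origin at the centre of its underside.
- glue: Bystander: closed white glue jar, 38 mm wide, 110 mm tall. Origin at the centre of its underside.
Not all that is in view belongs to the job. Of the things like the clamp, leave any that is blue or yellow; of the rest the smaller one is meant.

How it is judged:
By the outcome, as a careful person would: the job done as asked, in the order asked, and still so for the second after the job is handed in, with the robot touching nothing.
It also fails if it takes over 67 s, if anything falls off the work surface, if the arm or the gripper's body presses on something with over 40 N, if the wrist force passes 120 N, or if a joint passes its speed limit or range.

## Working session

There is one attempt and no reset: what is moved stays moved. The work goes in short steps, Python scripts to look and compute and a tool call to move; the robot and the scene stay as the last step left them, time stands still between calls to the robot, and variables do not carry over. Pictures are saved under pics/ and viewed, at most 10 in all, crops included, and the job is handed in when it is done.

Besides the shell and the picture viewer there is one more tool, called after "Emit:" in YAML: its name, and indented under it one key for each argument. apply_moves: Moves the arm, as the interface text tells. Its arguments: {"type":"object","properties":{"grip":{"type":"array"},"travel":{"type":"array"},"twist":{"type":"array"},"force":{"type":"number"}},"required":["grip","travel","twist"]}

```bash
mkdir -p pics
cat > h.py <<'E'
import numpy as np, cv2
from bench import robot
from scipy.spatial.transform import Rotation as Ro
def cam(n):
    s=robot.get_state(); c=robot.camera(n); 
    K=np.array([[c['fx'],0,c['cx']],[0,c['fy'],c['cy']],[0,0,1.]])
    if n=='wrist':
        T=np.eye(4);T[:3,:3]=Ro.from_quat(s['ee_rot']).as_matrix();T[:3,3]=s['eef_pos']
        M=np.linalg.inv(T@np.array(c['hand_eye']));R,t=M[:3,:3],M[:3,3]
    else: R,t=np.array(c['R']),np.array(c['t']).ravel()
    return dict(img=c['img'],K=K,R=R,t=t,P=K@np.c_[R,t])
def proj(c,X):
    p=c['P']@np.append(X,1); return p[:2]/p[2]
def onz(c,uv,z):
    d=c['R'].T@np.linalg.inv(c['K'])@np.array([*uv,1.]); o=-c['R'].T@c['t']
    return o+d*(z-o[2])/d[2]
def tri(c1,u1,c2,u2):
    X=cv2.triangulatePoints(c1['P'],c2['P'],np.array(u1,float).reshape(2,1),np.array(u2,float).reshape(2,1)).ravel()
    return X[:3]/X[3]
def save(n,img): cv2.imwrite('pics/%s.png'%n,np.ascontiguousarray(img[:,:,::-1]))
E
python3 - <<'E'
from h import *
a=cam('scene');b=cam('side')
save('a',a['img']);save('b',b['img'])
print(robot.get_state())
for n in('scene','side'):
    for l in('clamp','jaw_top','handle','handle_hub','handle_end','pad','caul','pedestal','plate'):
        print(n,l,[(np.round(d['rect']).tolist(),round(d['confidence'],2)) for d in robot.search_frame(n,l)][:4])
for n in(a,b): print(-n['R'].T@n['t'])
E
```

```text
{'time_s': 0.1, 'joint_pos': array([-0.09778676,  0.38380036,  0.04380643,  1.59945901, -0.01793047,
        1.16121455, -0.0498873 ]), 'joint_velocities': array([ 1.49194057e-03, -1.87343973e-03, -2.31574015e-04, -3.53153007e-03,
        1.58754335e-03,  1.49349939e-03, -6.36437816e-05]), 'joint_torque': array([ 2.75694918e-03, -4.34731865e+01,  1.02928251e+00, -2.50458258e+01,
        1.08449228e-02,  5.45091054e-03, -1.99926194e-05]), 'eef_pos': array([6.49162317e+02, 1.79680711e-02, 2.48962312e+02]), 'ee_rot': array([ 0.70707283,  0.70713964, -0.00091263, -0.00084649]), 'ft_force': array([-0.49893415,  0.34416237, -0.28347824]), 'wrist_torque': array([-0.05114234, -0.00337038,  0.01957046]), 'finger_force': 0.0, 'gripper_width': 0.996509864530658}
scene clamp [([160.0, 123.0, 58.0, 89.0], 0.88), ([356.0, 97.0, 68.0, 111.0], 0.82), ([236.0, 182.0, 80.0, 114.0], 0.73), ([340.0, 159.0, 104.0, 154.0], 0.58)]
scene jaw_top [([232.0, 179.0, 66.0, 74.0], 0.83), ([345.0, 157.0, 100.0, 107.0], 0.8), ([162.0, 126.0, 46.0, 57.0], 0.75), ([356.0, 95.0, 68.0, 77.0], 0.74)]
scene handle [([359
[... 1163 characters left out ...]
10.0, 173.0, 28.0, 24.0], 0.58)]
side handle_hub [([413.0, 250.0, 15.0, 73.0], 0.84), ([280.0, 183.0, 24.0, 64.0], 0.81), ([431.0, 124.0, 10.0, 29.0], 0.73), ([318.0, 139.0, 11.0, 39.0], 0.56)]
side handle_end [([411.0, 252.0, 18.0, 72.0], 0.76), ([278.0, 182.0, 25.0, 63.0], 0.74), ([429.0, 121.0, 14.0, 35.0], 0.63), ([314.0, 141.0, 15.0, 34.0], 0.6)]
side pad [([318.0, 173.0, 8.0, 11.0], 0.5), ([423.0, 158.0, 12.0, 8.0], 0.48), ([401.0, 303.0, 18.0, 16.0], 0.45)]
side caul [([308.0, 176.0, 32.0, 21.0], 0.7)]
side pedestal [([314.0, 190.0, 20.0, 11.0], 0.49)]
side plate [([302.0, 188.0, 47.0, 28.0], 0.6)]
[1399.38454355 -207.9645947  1028.00337765]
[ 378.43903861  777.02335583 1067.08365714]
```

```bash
sleep 0; ls pics
```

```text
a.png
b.png
```

View pics/a.png

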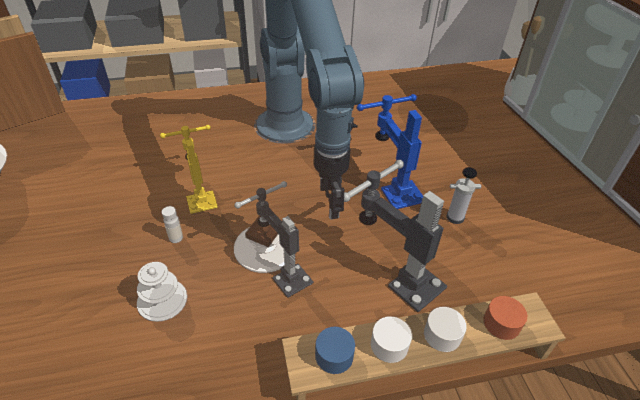

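View pics/b.png

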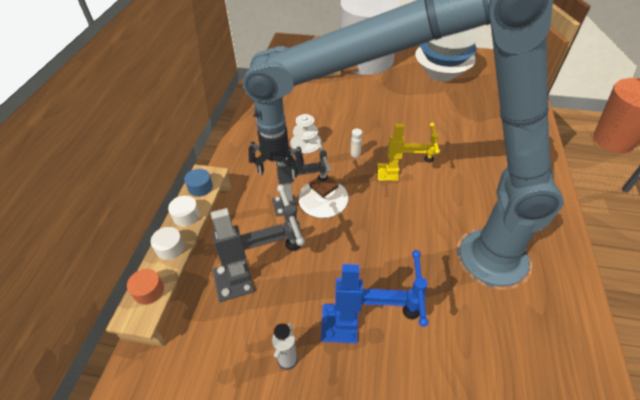

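Scene picture: the clamp meant is the small grey one, with its hub about (262,193), foot about (292,280), and the plate and caul about (262,235). The larger grey one at (410,220) and the blue and yellow ones are decoys. In the side view it sits at about (300,160), partly behind the gripper.

Run:
```python
from h import *
a=cam('scene');b=cam('side')
print('foot',onz(a,(292,281),5),'ends',[onz(a,u,190).round() for u in((239,205),(286,184),(262,193))])
for n in('cookie_press','cupcake_tower','glue'):
    r=robot.search_frame('scene',n)
    for d in r[:1]: x,y,w,h=d['rect']; print(n,d['confidence'],onz(a,(x+w/2,y+h-5),0).round())
for n in('caul','plate','handle_hub','clamp'):
    print(n,robot.search_frame('scene',n)[:3])
c=cam('wrist'); save('w0',c['img']); s=robot.get_state(); T=np.eye(4)
print('wrist cam',-c['R'].T@c['t'], c['R'][2], 'axes toolx,y,z', Ro.from_quat(s['ee_rot']).as_matrix().round(2).tolist(), c['K'][0,0])
crop=lambda i,x,y,w,h:cv2.resize(i[y:y+h,x:x+w],None,fx=4,fy=4,interpolation=cv2.INTER_CUBIC)
save('c1',np.hstack([crop(a['img'],225,170,100,130),crop(b['img'],255,125,100,130)]))
```

```text
foot [676.49540457 -93.24915579   5.        ] ends [array([ 564., -200.,  190.]), array([512., -77., 190.]), array([ 533., -140.,  190.])]
cookie_press 0.85 [546. 432.   0.]
cupcake_tower 0.89 [ 713. -414.    0.]
glue 0.75 [ 471. -390.    0.]
caul [{'rect': [242.8, 221.0, 33.6, 25.4], 'confidence': 0.86}]
plate [{'rect': [234.2, 228.7, 50.6, 48.0], 'confidence': 0.85}]
handle_hub [{'rect': [234.5, 180.3, 55.2, 42.7], 'confidence': 0.87}, {'rect': [358.6, 93.0, 56.4, 41.7], 'confidence': 0.87}, {'rect': [343.9, 160.2, 56.5, 56.1], 'confidence': 0.7}]
clamp [{'rect': [234.2, 182.7, 79.6, 113.8], 'confidence': 0.97}, {'rect': [341.7, 160.8, 103.6, 151.8], 'confidence': 0.7}, {'rect': [159.8, 122.6, 56.4, 89.6], 'confidence': 0.6}]
wrist cam [648.84624756  66.91781648 374.01244809] [-6.23832302e-04 -2.67802153e-01 -9.63473724e-01] axes toolx,y,z [[0.0, 1.0, -0.0], [1.0, -0.0, 0.0], [0.0, -0.0, -1.0]] 305.5834446574568
```

View pics/c1.png

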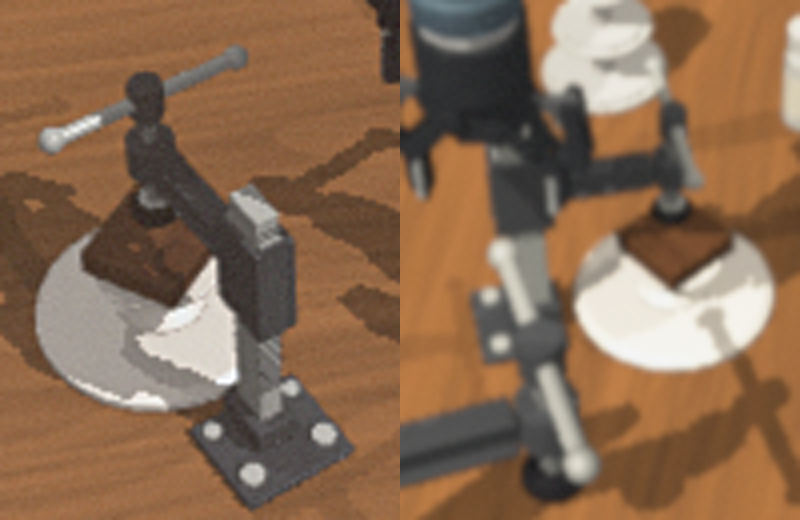

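Run:
```python
from h import *
a=cam('scene');b=cam('side')
for n,u,v in(('hub',(261.5,192),(322.5,154)),('nearball',(283.7,183.7),(327.5,170)),('nearball?',(237.5,205),(327.5,170)),('pad',(263,221),(322.5,177))):
    X=tri(a,u,b,v);print(n,X.round(),proj(a,X).round(1),proj(b,X).round(1))
```

```text
hub [ 547. -142.  207.] [261.5 192. ] [322.5 154. ]
nearball [521. -84. 201.] [283.7 183.7] [327.5 170. ]
nearball? [ 523. -191.  127.] [243.2 210.5] [332.5 163.1]
pad [ 548. -145.  105.] [263. 221.] [322.5 177.1]
```

Emit:
apply_moves:
  grip: [1,1,1,1,1,1]
  travel:
    - [-1.5,-1,-3]
    - [-3,-2,-6]
    - [-5,-3,-9]
    - [-7,-4,-12]
    - [-8.5,-5,-13]
    - [-8.5,-5,-13]
  twist:
    - [0,0,0]
    - [0,0,0]
    - [0,0,0]
    - [0,0,0]
    - [0,0,0]
    - [0,0,0]

```text
time_s: 2.2
eef_pos: [599.6, -89.2, 382.7]
ee_rot: [0.709, 0.705, 0.001, 0.002]
ft_force: [0.5, 0.4, 0.2]
gripper_width: 0.003
finger_force: 0.0
```

Run:
```python
from h import *
import pickle
c=cam('wrist'); save('w1',c['img']); pickle.dump(c,open('w1.pkl','wb'))
for l in('clamp','jaw_top','handle','handle_hub','handle_end','pad','caul','plate'):
    print(l,[(np.round(d['rect']).tolist(),round(d['confidence'],2)) for d in robot.search_frame('wrist',l)][:3])
```

```text
clamp [([0.0, 259.0, 203.0, 124.0], 0.85), ([236.0, 127.0, 166.0, 143.0], 0.83), ([290.0, 1.0, 83.0, 46.0], 0.65)]
jaw_top [([295.0, 2.0, 80.0, 47.0], 0.64), ([236.0, 161.0, 165.0, 113.0], 0.6), ([1.0, 297.0, 163.0, 86.0], 0.56)]
handle [([334.0, 0.0, 38.0, 47.0], 0.82), ([233.0, 173.0, 58.0, 99.0], 0.7), ([0.0, 306.0, 81.0, 76.0], 0.6)]
handle_hub [([234.0, 174.0, 53.0, 97.0], 0.93), ([335.0, 0.0, 40.0, 48.0], 0.73), ([0.0, 307.0, 81.0, 78.0], 0.63)]
handle_end [([333.0, 1.0, 40.0, 47.0], 0.91), ([236.0, 170.0, 51.0, 105.0], 0.78), ([1.0, 305.0, 76.0, 80.0], 0.75)]
pad [([274.0, 199.0, 19.0, 10.0], 0.62), ([69.0, 300.0, 23.0, 15.0], 0.61), ([293.0, 0.0, 31.0, 8.0], 0.6)]
caul [([260.0, 169.0, 54.0, 69.0], 0.81)]
plate [([240.0, 146.0, 97.0, 94.0], 0.86)]
```

View pics/w1.png

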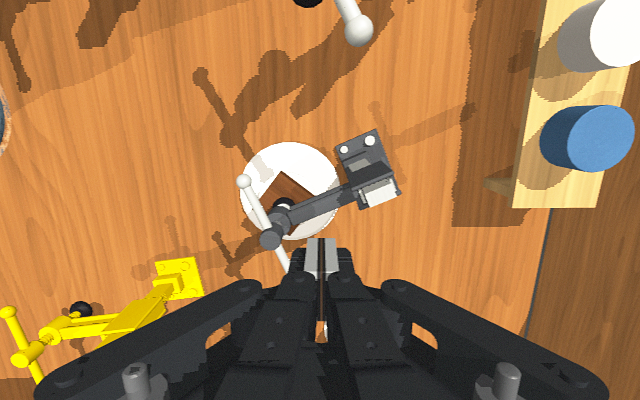

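Emit:
apply_moves:
  grip: [1,1,1,1]
  travel:
    - [4,-2,0]
    - [8,-5,0]
    - [8,-7,0]
    - [8,-7,0]
  twist:
    - [0,0,0]
    - [0,0,0]
    - [0,0,0]
    - [0,0,0]

```text
time_s: 3.05
eef_pos: [528.1, -2.8, 380.4]
ee_rot: [0.705, 0.709, -0.0, -0.0]
ft_force: [0.6, -1.4, 0.0]
gripper_width: -0.001
finger_force: 0.0
```

Run:
```python
from h import *
import pickle
c=cam('wrist'); save('w2',c['img']); pickle.dump(c,open('w2.pkl','wb')); print(robot.get_state()['eef_pos'])
for l in('clamp','jaw_top','handle','handle_hub','handle_end','pad','caul','plate'):
    print(l,[(np.round(d['rect']).tolist(),round(d['confidence'],2)) for d in robot.search_frame('wrist',l)][:3])
```

```text
[529.50033079  -4.37637996 380.47148131]
clamp [([354.0, 187.0, 107.0, 100.0], 0.85), ([349.0, 0.0, 176.0, 156.0], 0.84), ([204.0, 325.0, 26.0, 23.0], 0.81)]
jaw_top [([355.0, 228.0, 105.0, 60.0], 0.85), ([350.0, 0.0, 169.0, 159.0], 0.75), ([317.0, 225.0, 44.0, 26.0], 0.33)]
handle [([372.0, 0.0, 81.0, 158.0], 0.73)]
handle_hub [([365.0, 0.0, 86.0, 154.0], 0.7)]
handle_end [([367.0, 0.0, 90.0, 155.0], 0.91)]
pad [([349.0, 51.0, 32.0, 34.0], 0.88), ([355.0, 230.0, 104.0, 56.0], 0.38)]
caul [([324.0, 228.0, 40.0, 40.0], 0.95)]
plate [([282.0, 197.0, 97.0, 70.0], 0.72)]
```

View pics/w2.png

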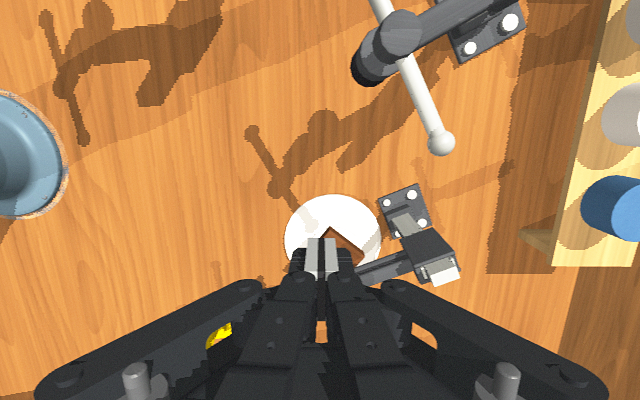

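w1 shows the clamp: hub (272,238), +y ball (243,181), bar top (378,192). In w2 the gripper hides the hub, so I take a better second view from farther in -y.

Emit:
apply_moves:
  grip: [1,1,1,1,1,1]
  travel:
    - [-4,1,0]
    - [-8,2,0]
    - [-12,3,0]
    - [-16,4,0]
    - [-18,4,0]
    - [-18,4,0]
  twist:
    - [0,0,0]
    - [0,0,0]
    - [0,0,0]
    - [0,0,0]
    - [0,0,0]
    - [0,0,0]

```text
time_s: 4.1
eef_pos: [569.1, -190.8, 379.7]
ee_rot: [0.71, 0.704, -0.001, 0.0]
ft_force: [-0.4, -0.6, -0.8]
gripper_width: 0.004
finger_force: 0.0
```

Run:
```python
from h import *
import pickle
c=cam('wrist'); pickle.dump(c,open('w3.pkl','wb')); s=robot.get_state();print(s['eef_pos'],s['ft_force'])
d=pickle.load(open('w1.pkl','rb'))
cr=lambda i,x,y,w,h,f:cv2.resize(i[y:y+h,x:x+w],None,fx=f,fy=f,interpolation=cv2.INTER_CUBIC)
p=proj(c,(600,-115,150)).astype(int);print(p)
x=max(0,min(p[0]-120,400));y=max(0,min(p[1]-75,250));print(x,y)
save('w3',np.vstack([cr(d['img'],215,120,200,150,3)[:300*2-150*0][:450],]))
g=np.vstack([cr(d['img'],210,125,200,150,2),cr(c['img'],min(x,440),y,200,150,2)]);print(g.shape,min(x,440),y)
save('w13',g)
```

```text
[ 569.64513989 -187.27903862  379.81499462] [0.58426082 0.43010638 0.33437354]
[349 107]
229 32
(600, 400, 3) 229 32
```

View pics/w13.png

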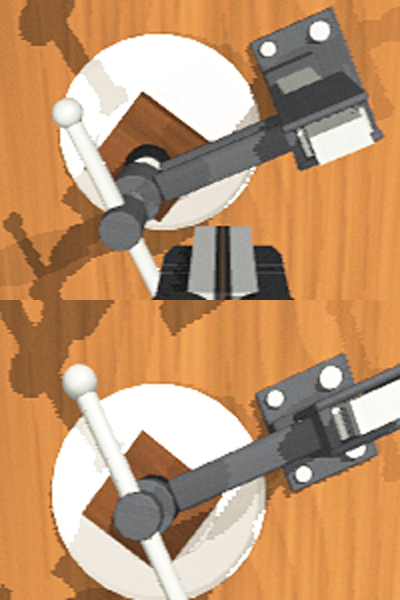

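w13: hub top at w1 (271,239.5) and w3 (297.5,140.5); +y ball at w1 (243.5,181.5) and w3 (268,72). The foot bolts in w3 centre on about (387,94.4).

Run:
```python
from h import *
import pickle
d=pickle.load(open('w1.pkl','rb'));c=pickle.load(open('w3.pkl','rb'))
h=tri(d,(271,239.5),c,(297.5,140.5)); b=tri(d,(243.5,181.5),c,(268,72)); f=onz(c,(387.1,94.4),8)
for n,X,u,v in(('hubtop',h,(271,239.5),(297.5,140.5)),('ball',b,(243.5,181.5),(268,72))): print(n,X.round(1),proj(d,X)-u,proj(c,X)-v)
print('foot',f)
d1=(h-f)[:2];print('len',np.linalg.norm(d1),'az',np.degrees(np.arctan2(*d1[::-1])),'ball len',np.linalg.norm((b-h)[:2]),'az',np.degrees(np.arctan2(*(b-h)[1::-1])))
a=cam('scene');e=cam('side')
for X in(h,b,f): print(proj(a,X).round(1),proj(e,X).round(1))
print('plate z14 center w3',onz(c,(229+158/2,32+185/2+2),14))
print(cv2.minAreaRect if 0 else '', [onz(c,(229+u/2,32+(v-300)/2),76).round(1) for u,v in((142,431),(83,513),(220,495))])
```

```text
hubtop [ 546.1 -146.1  209.2] [-0.39619733 -0.09843311] [0.4384543  0.10833761]
ball [520.7 -85.1 204.6] [-0.42963877 -0.08833948] [0.47764734 0.09744108]
foot [669.19652362 -92.97215884   8.        ]
len 134.09428180159782 az -156.65533703004738 ball len 66.08078080777943 az 112.57843216361881
[259.9 191.3] [322.9 152.7]
[283.1 182.5] [327.8 168.8]
[291.6 278. ] [284.5 203.8]
plate z14 center w3 [ 547.34676222 -139.61751907   14.        ]
 [array([ 540.2, -100.1,   76. ]), array([ 498.2, -153.2,   76. ]), array([ 592.2, -141.9,   76. ])]
```

```bash
cat >> h.py <<'E'
o=np.array([-.9205,-.3907,0]); hub=np.array([546.,-146.,0])
def rel(pos,R):
    s=robot.get_state();R0=Ro.from_quat(s['ee_rot']).as_matrix();print('at',np.round(s['eef_pos'],1),'F',np.round(s['ft_force'],1),'M',np.round(s['wrist_torque'],3),'j7',round(s['joint_pos'][6],2))
    print('travel cm',(R0.T@(np.array(pos)-s['eef_pos'])/10).round(2),'twist',np.degrees(Ro.from_matrix(R0.T@R).as_rotvec()).round(2))
def Rtilt(deg):
    z=np.cos(np.radians(deg))*np.array([0,0,-1.])-np.sin(np.radians(deg))*o
    y=np.cross(z,-o);y/=np.linalg.norm(y);x=np.cross(y,z);return np.c_[x,y,z]
E
python3 - <<'E'
from h import *
import pickle
d=pickle.load(open('w1.pkl','rb'));B=onz(d,(381,193.5),215);print('bar top',B,(hub-B)@o,)
R=Rtilt(20);print(R.round(2))
Bx=hub-120*o;print('B',Bx)
tip=Bx+43*o;tip[2]=200; rel(tip-19*R[:,2]+[0,0,60],R)
E
```

```text
bar top [658.00526639 -95.8173819  215.        ] 122.70719660050291
[[ 0.87  0.39  0.31]
 [ 0.37 -0.92  0.13]
 [ 0.34  0.   -0.94]]
B [656.46  -99.116   0.   ]
at [ 570.4 -183.3  380. ] F [-0.2  1.4  0.8] M [0.058 0.011 0.004] j7 0.27
travel cm [ 6.46  4.07 10.23] twist [-11.77  17.58  66.37]
```

Emit:
apply_moves:
  grip: [1,1,1,1,1,1,1,1,1,1,1,1]
  travel:
    - [0.6,0.4,0.8]
    - [1.3,0.8,1.8]
    - [2,1.2,3]
    - [2.6,1.6,4]
    - [3.3,2,5]
    - [4,2.5,6]
    - [4.7,3,7]
    - [5.4,3.4,8.2]
    - [6,3.8,9.3]
    - [6.3,4,10]
    - [6.5,4.1,10.2]
    - [6.5,4.1,10.2]
  twist:
    - [-1.2,1.8,6.6]
    - [-2.4,3.5,13.2]
    - [-3.5,5.3,19.9]
    - [-4.7,7,26.5]
    - [-5.9,8.8,33.2]
    - [-7.1,10.5,39.8]
    - [-8.2,12.3,46.4]
    - [-9.4,14,53]
    - [-10.6,15.8,59.7]
    - [-11.4,17,64]
    - [-11.8,17.6,66.4]
    - [-11.8,17.6,66.4]

```text
time_s: 5.45
eef_pos: [610.5, -116.2, 277.6]
ee_rot: [0.965, 0.198, 0.17, -0.035]
ft_force: [0.5, -0.6, -0.6]
gripper_width: -0.004
finger_force: 0.0
```

Run:
```python
from h import *
R=Rtilt(20);tip=hub-77*o;tip[2]=200; P=tip-19*R[:,2]
c=cam('wrist');save('w4',c['img']);rel(P,R);rel(P-[0,0,40],R)
b=cam('side');a=cam('scene');cr=lambda i,x,y,w,h:cv2.resize(i[y:y+h,x:x+w],None,fx=2.5,fy=2.5,interpolation=cv2.INTER_CUBIC)
save('v4',np.vstack([c['img'][:,:],np.hstack([a['img'][160:300,180:500],b['img'][100:240,180:500]])]))
```

```text
at [ 611.  -117.1  278.2] F [-0.4  0.5  0.1] M [-0.112  0.307  0.003] j7 -0.75
travel cm [-2.12  0.12  5.65] twist [-0.01 -0.01  0.16]
at [ 611.  -117.1  278.2] F [-0.4  0.5  0.1] M [-0.112  0.307  0.003] j7 -0.75
travel cm [-3.49  0.12  9.41] twist [-0.01 -0.01  0.16]
```

View pics/v4.png

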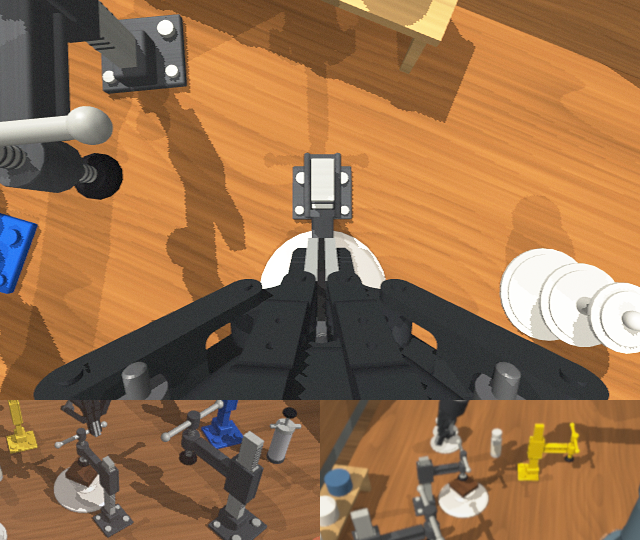

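Well aligned: the fingertip (321,240), arm and bar (322,180) are in line. The nearest ball of the big clamp is far to the left. Descending to just above the arm.

Emit:
apply_moves:
  grip: [1,1,1,1,1,1,1]
  travel:
    - [-0.5,0,1.4]
    - [-1,0.1,2.8]
    - [-1.6,0.1,4.3]
    - [-2.1,0.1,5.7]
    - [-2.5,0.1,6.8]
    - [-2.7,0.1,7.3]
    - [-2.7,0.1,7.3]
  twist:
    - [0,0,0]
    - [0,0,0]
    - [0,0,0]
    - [0,0,0]
    - [0,0,0]
    - [0,0,0]
    - [0,0,0]

```text
time_s: 6.3
eef_pos: [610.3, -121.1, 198.9]
ee_rot: [0.965, 0.195, 0.169, -0.034]
ft_force: [0.2, 0.0, 0.9]
gripper_width: 0.001
finger_force: 0.0
```

Run:
```python
from h import *
R=Rtilt(20);tip=hub-77*o;tip[2]=150; P=tip-19*R[:,2]; rel(P,R)
```

```text
at [ 610.3 -121.1  198.9] F [0.2 0.  0.9] M [-0.12   0.379 -0.046] j7 -0.66
travel cm [-0.91 -0.22  2.97] twist [ 0.06  0.11 -0.12]
```

Emit:
apply_moves:
  grip: [1,1,1,1,1,1,1,1]
  travel:
    - [-0.07,0,0.19]
    - [-0.14,0,0.38]
    - [-0.2,0,0.56]
    - [-0.27,0,0.75]
    - [-0.34,0,0.94]
    - [-0.41,0,1.13]
    - [-0.48,0,1.32]
    - [-0.55,0,1.5]
  twist:
    - [0,0,0]
    - [0,0,0]
    - [0,0,0]
    - [0,0,0]
    - [0,0,0]
    - [0,0,0]
    - [0,0,0]
    - [0,0,0]

```text
time_s: 7.1
eef_pos: [611.3, -121.2, 184.7]
ee_rot: [0.965, 0.195, 0.171, -0.034]
ft_force: [-1.1, 0.7, 2.1]
gripper_width: 0.003
finger_force: 1.0
```

Emit:
apply_moves:
  grip: [1,1,1,1,1,1,1,1]
  travel:
    - [-0.07,-0.1,0.19]
    - [-0.14,-0.2,0.38]
    - [-0.2,-0.2,0.56]
    - [-0.27,-0.2,0.75]
    - [-0.34,-0.2,0.94]
    - [-0.41,-0.2,1.13]
    - [-0.48,-0.2,1.32]
    - [-0.55,-0.2,1.5]
  twist:
    - [0,0,0]
    - [0,0,0]
    - [0,0,0]
    - [0,0,0]
    - [0,0,0]
    - [0,0,0]
    - [0,0,0]
    - [0,0,0]

```text
time_s: 7.9
eef_pos: [610.4, -119.3, 168.4]
ee_rot: [0.965, 0.195, 0.171, -0.034]
ft_force: [1.6, -2.8, 1.3]
gripper_width: 0.0
finger_force: 1.0
```

Run:
```python
from h import *
a=cam('scene');b=cam('side');rel([0,0,0],Rtilt(20))
cr=lambda i,x,y,w,h:cv2.resize(i[y:y+h,x:x+w],None,fx=4,fy=4,interpolation=cv2.INTER_CUBIC)
save('v5',np.hstack([cr(a['img'],225,170,100,130),cr(b['img'],255,125,100,130)]))
```

```text
at [ 609.9 -118.9  167.9] F [ 0.9 -1.   1.1] M [-0.259  0.125 -0.066] j7 -0.62
travel cm [-54.18 -34.69  -1.84] twist [ 0.07  0.04 -0.09]
```

View pics/v5.png

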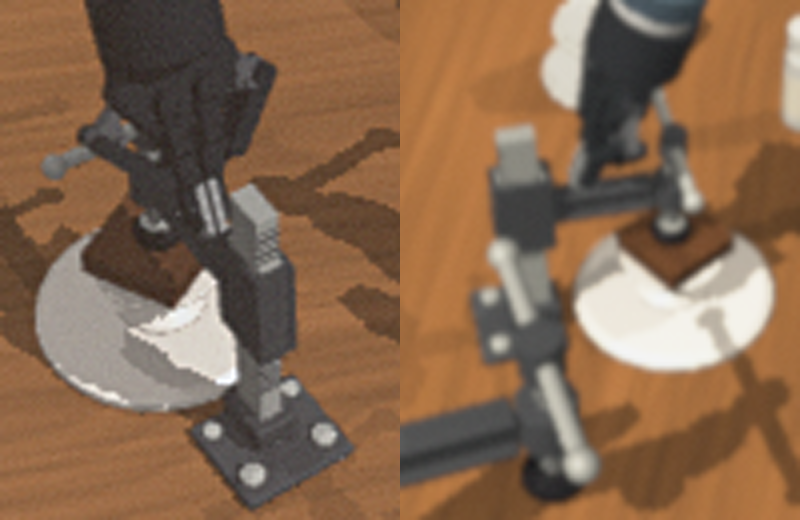

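The jaw is sliding: the fingertip sits on the arm beside the sleeve (scene crop 212,205), and the pad is still above the caul. Continuing slowly.

Emit:
apply_moves:
  grip: [1,1,1,1,1,1]
  travel:
    - [-0.05,0,0.14]
    - [-0.1,0,0.28]
    - [-0.15,0,0.42]
    - [-0.2,0,0.56]
    - [-0.26,0,0.7]
    - [-0.31,0,0.85]
  twist:
    - [0,0,0]
    - [0,0,0]
    - [0,0,0]
    - [0,0,0]
    - [0,0,0]
    - [0,0,0]

```text
time_s: 8.6
eef_pos: [610.3, -119.0, 160.7]
ee_rot: [0.965, 0.196, 0.171, -0.034]
ft_force: [-7.2, 0.6, 12.4]
gripper_width: 0.002
finger_force: 6.4
```

Emit:
apply_moves:
  grip: [1,1,1,1]
  travel:
    - [-0.03,0,0.09]
    - [-0.07,0,0.19]
    - [-0.1,0,0.28]
    - [-0.1,0,0.28]
  twist:
    - [0,0,0]
    - [0,0,0]
    - [0,0,0]
    - [0,0,0]

```text
time_s: 9.0
eef_pos: [610.6, -119.0, 159.4]
ee_rot: [0.965, 0.196, 0.171, -0.035]
ft_force: [-8.4, 0.1, 17.2]
gripper_width: 0.002
finger_force: 8.5
```

Emit:
apply_moves:
  grip: [1,1,1]
  travel:
    - [-0.02,0,0.06]
    - [-0.04,0,0.12]
    - [-0.04,0,0.12]
  twist:
    - [0,0,0]
    - [0,0,0]
    - [0,0,0]

```text
time_s: 9.3
eef_pos: [610.6, -119.1, 159.2]
ee_rot: [0.965, 0.196, 0.171, -0.035]
ft_force: [-12.2, 1.4, 22.6]
gripper_width: 0.0
finger_force: 11.2
```

Run:
```python
from h import *
rel([0,0,0],Rtilt(20));b=cam('side');a=cam('scene')
cr=lambda i,x,y,w,h:cv2.resize(i[y:y+h,x:x+w],None,fx=5,fy=5,interpolation=cv2.INTER_CUBIC)
save('v6',np.hstack([cr(a['img'],225,190,80,110),cr(b['img'],275,140,80,110)]))
```

```text
at [ 610.6 -119.1  159.2] F [-12.2   1.4  22.6] M [0.701 1.496 0.468] j7 -0.6
travel cm [-53.94 -34.73  -2.83] twist [ 0.   -0.16 -0.09]
```

View pics/v6.png

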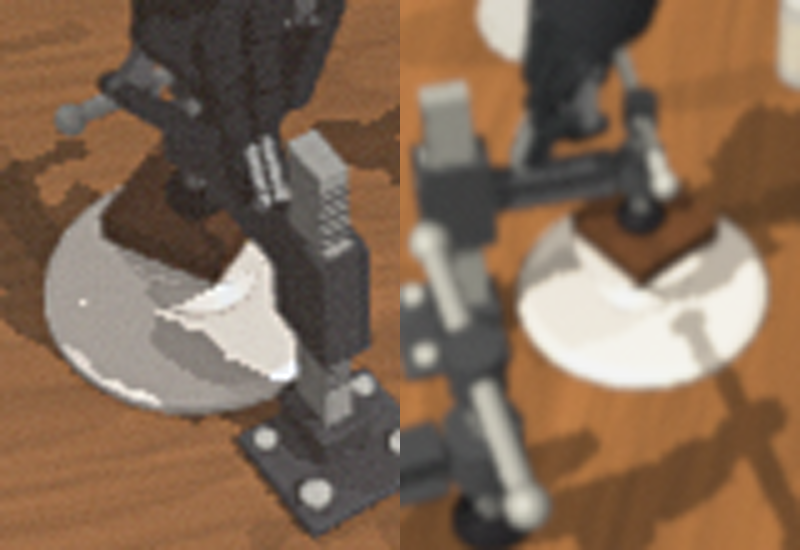

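The pad rests on the caul and the jaw's arm is level. The bite push reached 22.6 N with no further travel. Retracting and setting up above the handle.

Emit:
apply_moves:
  grip: [1,1,1,1,1,1,1]
  travel:
    - [0.2,0,-0.6]
    - [0.7,0,-1.9]
    - [1.7,0,-4.7]
    - [2.9,0,-8]
    - [4.1,0,-11.3]
    - [4.8,0,-13.2]
    - [4.8,0,-13.2]
  twist:
    - [0,0,0]
    - [0,0,0]
    - [0,0,0]
    - [0,0,0]
    - [0,0,0]
    - [0,0,0]
    - [0,0,0]

```text
time_s: 10.1
eef_pos: [612.5, -119.7, 300.5]
ee_rot: [0.965, 0.196, 0.174, -0.032]
ft_force: [-0.3, -0.7, 0.4]
gripper_width: 0.004
finger_force: 0.0
```

Run:
```python
from h import *
rel([566,-190,330],np.array([[0,1,0],[1,0,0],[0,0,-1.]]))
```

```text
at [ 612.5 -119.7  300.5] F [-0.3 -0.7  0.4] M [-0.181  0.295 -0.032] j7 -0.77
travel cm [-5.56  4.69 -5.19] twist [ 12.25 -17.8  -66.32]
```

Emit:
apply_moves:
  grip: [1,1,1,1,1,0,0,-0.18,-0.18,-0.18,-0.18,-0.18,-0.18]
  travel:
    - [-0.5,0.4,-0.5]
    - [-1,0.9,-1]
    - [-1.6,1.4,-1.6]
    - [-2.2,1.8,-2]
    - [-2.8,2.3,-2.6]
    - [-3.3,2.8,-3.1]
    - [-3.9,3.3,-3.6]
    - [-4.4,3.8,-4.1]
    - [-5,4.2,-4.7]
    - [-5.3,4.5,-5]
    - [-5.6,4.7,-5.2]
    - [-5.6,4.7,-5.2]
    - [-5.6,4.7,-5.2]
  twist:
    - [1.2,-1.8,-6.6]
    - [2.4,-3.5,-13.2]
    - [3.7,-5.3,-19.9]
    - [4.9,-7,-26.5]
    - [6.1,-8.9,-33.2]
    - [7.3,-10.7,-39.8]
    - [8.5,-12.4,-46.4]
    - [9.8,-14.2,-53]
    - [11,-16,-59.7]
    - [11.8,-17.1,-64]
    - [12.2,-17.8,-66.3]
    - [12.2,-17.8,-66.3]
    - [12.2,-17.8,-66.3]

```text
time_s: 11.4
eef_pos: [563.0, -189.5, 323.9]
ee_rot: [0.708, 0.707, -0.003, -0.004]
ft_force: [-0.3, 0.5, -1.0]
gripper_width: 0.593
finger_force: 0.0
```

Run:
```python
from h import *
import pickle
rel([0,0,0],np.eye(3));c=cam('wrist');pickle.dump(c,open('w7.pkl','wb'))
for X in((546,-146,184),(521,-85,171)):print(proj(c,X))
for l in('handle_hub','handle_end','handle'): print(l,[(d['rect'],d['confidence']) for d in robot.search_frame('wrist',l)][:2])
p=proj(c,(546,-146,184)).astype(int);x,y=max(p[0]-100,0),max(p[1]-90,0);print(x,y,robot.get_state()['gripper_width'])
save('v7',cv2.resize(c['img'][y:y+150,x:x+200],None,fx=4,fy=4,interpolation=cv2.INTER_CUBIC))
```

```text
at [ 563.  -189.5  323.9] F [-0.3  0.5 -1. ] M [ 0.038 -0.069  0.062] j7 0.29
travel cm [ 18.81 -56.    32.98] twist [127.02 126.86  -0.51]
[304.22122621 145.40970175]
[274.4356436   70.60304035]
handle_hub [([0.0, 267.2, 61.1, 105.6], 0.96), ([262.6, 58.5, 80.1, 157.9], 0.74)]
handle_end [([266.9, 56.1, 76.4, 162.1], 0.65), ([0.0, 271.7, 60.3, 99.9], 0.64)]
handle [([266.0, 59.8, 78.5, 155.3], 0.93), ([0.0, 271.4, 63.1, 100.7], 0.72)]
204 55 0.588463528328489
```

View pics/v7.png

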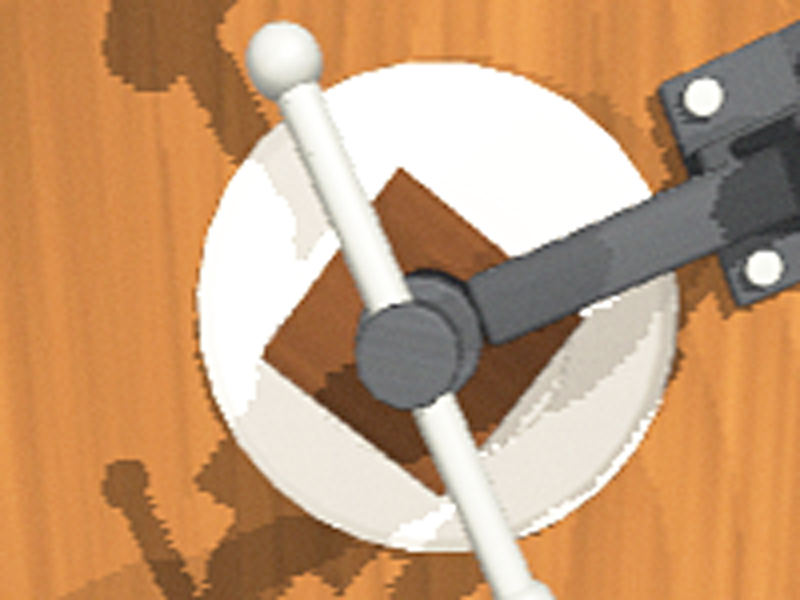

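The view (v7) shows the hub top at crop (408,356), about 1 mm from the prediction. The bar hasn't turned, and caul and foot are in place. Moving over the hub.

Emit:
apply_moves:
  grip: [-0.18,-0.18,-0.18,-0.18,-0.18,-0.18,-0.18,-0.18]
  travel:
    - [1.5,-0.5,1]
    - [3,-1,3]
    - [4.4,-1.6,5]
    - [4.4,-1.6,7.5]
    - [4.4,-1.6,10]
    - [4.4,-1.6,11.2]
    - [4.4,-1.6,11.2]
    - [4.4,-1.6,11.2]
  twist:
    - [0,0,0]
    - [0,0,0]
    - [0,0,0]
    - [0,0,0]
    - [0,0,0]
    - [0,0,0]
    - [0,0,0]
    - [0,0,0]

```text
time_s: 12.4
eef_pos: [547.3, -146.0, 214.3]
ee_rot: [0.707, 0.707, -0.002, -0.003]
ft_force: [-0.0, -0.1, 0.1]
gripper_width: 0.587
finger_force: 0.0
```

Run:
```python
from h import *
rel([547.2,-145.2,174],np.array([[0,1,0],[1,0,0],[0,0,-1.]]))
for i in range(3): cam('side')
rel([547.2,-145.2,174],np.array([[0,1,0],[1,0,0],[0,0,-1.]]))
```

```text
at [ 547.3 -146.   214.3] F [-0.  -0.1  0.1] M [ 0.043 -0.061 -0.034] j7 0.22
travel cm [0.08 0.02 4.03] twist [-0.37 -0.05 -0.06]
at [ 547.9 -146.1  215.3] F [0.1 0.3 1. ] M [-0.007  0.038 -0.009] j7 0.22
travel cm [ 0.09 -0.06  4.13] twist [-0.25 -0.03 -0.05]
```

Emit:
apply_moves:
  grip: [-0.18,-0.18,-0.18,-0.18,-0.18,-0.18]
  travel:
    - [0.1,0,1]
    - [0.1,0,2]
    - [0.1,0,3]
    - [0.1,0,3.8]
    - [0.1,0,4.1]
    - [0.1,0,4.1]
  twist:
    - [0,0,0]
    - [0,0,0]
    - [0,0,0]
    - [0,0,0]
    - [0,0,0]
    - [0,0,0]

```text
time_s: 13.15
eef_pos: [545.8, -144.6, 171.6]
ee_rot: [0.707, 0.707, -0.003, -0.004]
ft_force: [0.5, 0.3, -1.2]
gripper_width: 0.593
finger_force: 0.0
```

Emit:
apply_moves:
  grip: [-0.18,-0.18,-0.18,-0.18,-0.18,-0.18,-0.18,-0.18]
  travel:
    - [0,0,0]
    - [0,0,0]
    - [0,0,0]
    - [0,0,0]
    - [0,0,0]
    - [0,0,0]
    - [0,0,0]
    - [0,0,0]
  twist:
    - [0,0,5]
    - [0,0,10]
    - [0,0,15]
    - [0,0,20]
    - [0,0,25]
    - [0,0,30]
    - [0,0,35]
    - [0,0,40]

```text
time_s: 13.95
eef_pos: [547.9, -143.9, 173.2]
ee_rot: [0.907, 0.421, -0.002, -0.002]
ft_force: [1.9, 1.2, -0.9]
gripper_width: 0.589
finger_force: 1.0
```

```bash
cat >> h.py <<'E'
def st():
    s=robot.get_state();R=Ro.from_quat(s['ee_rot']).as_matrix()
    print(s['time_s'],np.round(s['eef_pos'],1),'phi',np.degrees(np.arctan2(R[1,1],R[0,1])).round(1),'F',np.round(s['ft_force'],1),'M',np.round(s['wrist_torque'],3),'j',np.round(s['joint_pos'],2)[6],s['gripper_width'])
E
python3 -c "
from h import *
st()
for i in range(2): cam('side');st()"
```

```text
13.95 [ 547.9 -143.9  173.2] phi -40.2 F [ 1.9  1.2 -0.9] M [ 0.219 -0.35   0.074] j -0.44 0.5892471359837715
14.0 [ 547.8 -143.9  173.2] phi -40.3 F [1.4 0.2 0.1] M [ 0.134 -0.33   0.041] j -0.44 0.5914117667637436
14.05 [ 547.6 -144.   173.2] phi -40.0 F [ 1.7  0.6 -0.9] M [ 0.201 -0.292  0.03 ] j -0.43 0.5913064844426172
```

Emit:
apply_moves:
  grip: [-0.18,-0.18,-0.18,-0.18,-0.18,-0.18,-0.18,-0.18,-0.18,-0.18]
  travel:
    - [0,0,0]
    - [0,0,0]
    - [0,0,0]
    - [0,0,0]
    - [0,0,0]
    - [0,0,0]
    - [0,0,0]
    - [0,0,0]
    - [0,0,0]
    - [0,0,0]
  twist:
    - [0,0,5]
    - [0,0,10]
    - [0,0,15]
    - [0,0,20]
    - [0,0,25]
    - [0,0,30]
    - [0,0,35]
    - [0,0,40]
    - [0,0,45]
    - [0,0,50]

```text
time_s: 15.05
eef_pos: [547.9, -144.0, 173.1]
ee_rot: [1.0, -0.0, -0.002, -0.001]
ft_force: [3.0, 1.1, -2.3]
gripper_width: 0.588
finger_force: 2.3
```

```bash
python3 -c "
from h import *
st()
for i in range(2): cam('scene');st()
for l in('handle','handle_end'): print([(d['rect'],round(d['confidence'],2)) for d in robot.search_frame('scene',l)])"
```

```text
15.05 [ 547.9 -144.   173.1] phi -90.0 F [ 3.   1.1 -2.3] M [ 0.246 -0.505  0.125] j -1.26 0.587868774349232
15.1 [ 547.9 -144.   173.1] phi -90.2 F [ 3.   1.  -1.1] M [ 0.145 -0.543  0.112] j -1.26 0.5925463325982756
15.15 [ 547.7 -144.2  173.1] phi -89.9 F [ 3.4 -0.  -2. ] M [ 0.076 -0.528  0.045] j -1.25 0.5932412858903855
[([258.2, 195.8, 30.1, 14.8], 0.74), ([341.8, 161.1, 60.8, 54.7], 0.66), ([356.9, 91.3, 59.3, 42.6], 0.58), ([157.6, 124.5, 52.9, 16.3], 0.52)]
[([339.0, 160.4, 59.7, 55.9], 0.83), ([355.5, 91.7, 60.4, 41.1], 0.67), ([160.6, 125.6, 52.9, 12.1], 0.65), ([253.9, 195.5, 35.4, 17.3], 0.49)]
```

Emit:
apply_moves:
  grip: [-0.18,-0.18,-0.18,-0.18,-0.18,-0.18,-0.18,-0.18,-0.18,-0.18]
  travel:
    - [0.1,-0.1,0]
    - [0.1,-0.1,0]
    - [0.1,-0.1,0]
    - [0.1,-0.1,0]
    - [0.1,-0.1,0]
    - [0.1,-0.1,0]
    - [0.1,-0.1,0]
    - [0.1,-0.1,0]
    - [0.1,-0.1,0]
    - [0.1,-0.1,0]
  twist:
    - [0,0,4]
    - [0,0,8]
    - [0,0,12]
    - [0,0,16]
    - [0,0,20]
    - [0,0,24]
    - [0,0,28]
    - [0,0,32]
    - [0,0,36]
    - [0,0,40]

```text
time_s: 16.25
eef_pos: [547.4, -144.1, 172.9]
ee_rot: [0.94, -0.342, -0.004, 0.001]
ft_force: [1.6, -0.3, 0.3]
gripper_width: 0.59
finger_force: 3.7
```

```bash
python3 -c "
from h import *
st()
for i in range(2): cam('scene');st()"
```

```text
16.25 [ 547.4 -144.1  172.9] phi -130.0 F [ 1.6 -0.3  0.3] M [ 0.049 -0.334  0.225] j -1.91 0.5900428601785407
16.3 [ 547.5 -144.   172.9] phi -130.2 F [ 0.9 -0.3  0.4] M [ 0.037 -0.236  0.131] j -1.91 0.5912365914070897
16.35 [ 547.5 -144.   172.9] phi -129.9 F [0.9 1.3 0.2] M [ 0.019 -0.309  0.139] j -1.91 0.5883463412045183
```

Emit:
apply_moves:
  grip: [-0.18,-0.18,-0.18,-0.18,-0.18]
  travel:
    - [0,0,0]
    - [0,0,0]
    - [0,0,0]
    - [0,0,0]
    - [0,0,0]
  twist:
    - [0,0,4]
    - [0,0,8]
    - [0,0,12]
    - [0,0,16]
    - [0,0,20]

```text
time_s: 16.85
eef_pos: [547.5, -143.8, 172.9]
ee_rot: [0.866, -0.5, -0.003, 0.001]
ft_force: [1.7, 0.7, -0.7]
gripper_width: 0.589
finger_force: 4.2
```

```bash
python3 -c "
from h import *
st()
for i in range(2): cam('scene');st()"
```

```text
16.85 [ 547.5 -143.8  172.9] phi -150.0 F [ 1.7  0.7 -0.7] M [ 0.137 -0.294  0.245] j -2.23 0.5894713731732222
16.9 [ 547.5 -143.8  172.8] phi -150.1 F [ 0.5 -0.2  1.1] M [ 0.071 -0.294  0.192] j -2.23 0.5892027813884445
16.95 [ 547.4 -143.8  172.8] phi -149.9 F [ 1.3 -0.   1. ] M [ 0.079 -0.278  0.144] j -2.23 0.5906357184195999
```

Emit:
apply_moves:
  grip: [-0.18,-0.18,-0.18,-0.18,-0.18]
  travel:
    - [0,0,0]
    - [0,0,0]
    - [0,0,0]
    - [0,0,0]
    - [0,0,0]
  twist:
    - [0,0,3]
    - [0,0,6]
    - [0,0,9]
    - [0,0,12]
    - [0,0,15]

```text
time_s: 17.45
eef_pos: [547.5, -143.7, 172.8]
ee_rot: [0.794, -0.608, -0.003, 0.002]
ft_force: [0.6, 0.7, -0.4]
gripper_width: 0.591
finger_force: 4.6
```

```bash
python3 -c "
from h import *
st()
for i in range(2): cam('scene');st()"
```

```text
17.45 [ 547.5 -143.7  172.8] phi -164.9 F [ 0.6  0.7 -0.4] M [ 0.081 -0.303  0.241] j -2.47 0.5905867537014049
17.5 [ 547.5 -143.6  172.8] phi -165.0 F [1.2 0.7 1.1] M [ 0.091 -0.232  0.227] j -2.47 0.5904100862948503
17.55 [ 547.5 -143.6  172.8] phi -164.8 F [1.7 0.2 0.7] M [ 0.09  -0.327  0.186] j -2.47 0.5904343857272734
```

Emit:
apply_moves:
  grip: [-0.18,-0.18,-0.18,-0.18,-0.18,-0.18,-0.18,-0.18,-0.18,-0.18,-0.18,-0.18,-0.18,-0.18,-0.18,-0.18,-0.18]
  travel:
    - [0,0,0]
    - [0,0,0]
    - [0,0,0]
    - [0,0,-1]
    - [0,0,-2.5]
    - [0,0,-4]
    - [0,0,-4.5]
    - [0,0,-4.5]
    - [0,0,-4.5]
    - [0,0,-4.5]
    - [0,0,-4.5]
    - [0,0,-4.5]
    - [0,0,-4.5]
    - [0,0,-4.5]
    - [0,0,-4.5]
    - [0,0,-4.5]
    - [0,0,-4.5]
  twist:
    - [0,0,-5]
    - [0,0,-11]
    - [0,0,-17]
    - [0,0,-17]
    - [0,0,-17]
    - [0,0,-17]
    - [0,0,-22]
    - [0,0,-30]
    - [0,0,-38]
    - [0,0,-46]
    - [0,0,-54]
    - [0,0,-62]
    - [0,0,-70]
    - [0,0,-78]
    - [0,0,-86]
    - [0,0,-94]
    - [0,0,-100]

```text
time_s: 19.25
eef_pos: [548.4, -144.1, 219.5]
ee_rot: [0.976, 0.218, -0.003, -0.001]
ft_force: [0.4, 0.6, 0.3]
gripper_width: 0.59
finger_force: 0.0
```

Emit:
apply_moves:
  grip: [-0.18,-0.18,-0.18,-0.18,-0.18,-0.18,-0.18,-0.18,-0.18,-0.18,-0.18,-0.18,-0.18,-0.18,-0.18]
  travel:
    - [0,0,0]
    - [0,0,0]
    - [0,0,0]
    - [0,0,0]
    - [0,0,0]
    - [0,0,0]
    - [0,0,0]
    - [0,0,0]
    - [0,0,0]
    - [0,0,0]
    - [0,0,0]
    - [0,0,0]
    - [0,0,0]
    - [0,0,0]
    - [0,0,0]
  twist:
    - [0,0,-8]
    - [0,0,-16]
    - [0,0,-24]
    - [0,0,-32]
    - [0,0,-40]
    - [0,0,-48]
    - [0,0,-56]
    - [0,0,-64]
    - [0,0,-72]
    - [0,0,-80]
    - [0,0,-88]
    - [0,0,-95]
    - [0,0,-100]
    - [0,0,-100]
    - [0,0,-100]

```text
time_s: 20.75
eef_pos: [548.2, -144.1, 218.8]
ee_rot: [0.463, 0.886, -0.001, -0.003]
ft_force: [0.4, 0.2, 0.9]
gripper_width: 0.59
finger_force: 0.0
```

```bash
python3 -c "
from h import *
st()
for i in range(2): cam('scene');st()"
```

```text
20.75 [ 548.2 -144.1  218.8] phi 34.8 F [0.4 0.2 0.9] M [ 0.054 -0.065  0.007] j 0.83 0.5904342069726973
20.8 [ 548.1 -144.   218.5] phi 34.8 F [ 0.4 -0.9  0.5] M [-0.004 -0.02  -0.01 ] j 0.83 0.5930339389860616
20.85 [ 548.  -143.9  218.2] phi 34.9 F [0.3 0.1 0.7] M [ 0.004 -0.043  0.007] j 0.83 0.5851078850674596
```

Emit:
apply_moves:
  grip: [-0.18,-0.18,-0.18,-0.18,-0.18,-0.18,-0.18,-0.18,-0.18,-0.18,-0.18]
  travel:
    - [0,0,1]
    - [0,0,2]
    - [0,0,3]
    - [0,0,4]
    - [0,0,4.5]
    - [0,0,4.5]
    - [0,0,4.5]
    - [0,0,4.5]
    - [0,0,4.5]
    - [0,0,4.5]
    - [0,0,4.5]
  twist:
    - [0,0,0]
    - [0,0,0]
    - [0,0,0]
    - [0,0,0]
    - [0,0,0]
    - [0,0,0]
    - [0,0,4]
    - [0,0,8]
    - [0,0,12]
    - [0,0,16]
    - [0,0,20]

```text
time_s: 21.95
eef_pos: [547.9, -143.7, 173.1]
ee_rot: [0.61, 0.792, -0.002, -0.003]
ft_force: [0.3, -0.3, -0.2]
gripper_width: 0.591
finger_force: 5.1
```

```bash
python3 -c "
from h import *
st()"
```

```text
21.95 [ 547.9 -143.7  173.1] phi 14.8 F [ 0.3 -0.3 -0.2] M [ 0.044 -0.013  0.239] j 0.5 0.5910665976786519
```

Emit:
apply_moves:
  grip: [-0.18,-0.18,-0.18,-0.18,-0.18]
  travel:
    - [0,0,0]
    - [0,0,0]
    - [0,0,0]
    - [0,0,0]
    - [0,0,0]
  twist:
    - [0,0,3]
    - [0,0,6]
    - [0,0,9]
    - [0,0,12]
    - [0,0,15]

```text
time_s: 22.45
eef_pos: [547.9, -143.5, 173.1]
ee_rot: [0.707, 0.707, -0.002, -0.003]
ft_force: [-0.4, 0.7, -1.1]
gripper_width: 0.587
finger_force: 5.3
```

```bash
python3 -c "
from h import *
st()
for i in range(2): cam('scene');st()"
```

```text
22.45 [ 547.9 -143.5  173.1] phi -0.0 F [-0.4  0.7 -1.1] M [ 0.012 -0.059  0.291] j 0.25 0.5874851378297571
22.5 [ 547.9 -143.5  173.1] phi -0.1 F [ 0.2 -0.8  0. ] M [0.012 0.013 0.192] j 0.25 0.5898656505672966
22.55 [ 547.9 -143.5  173.1] phi 0.0 F [ 0.2  0.6 -0. ] M [-0.018 -0.012  0.269] j 0.26 0.5910475823863476
```

Emit:
apply_moves:
  grip: [-0.18,-0.18,-0.18,-0.18]
  travel:
    - [0,0,0]
    - [0,0,0]
    - [0,0,0]
    - [0,0,0]
  twist:
    - [0,0,3]
    - [0,0,6]
    - [0,0,9]
    - [0,0,12]

```text
time_s: 22.95
eef_pos: [548.0, -143.5, 173.0]
ee_rot: [0.777, 0.629, -0.002, -0.002]
ft_force: [0.6, 0.1, 0.3]
gripper_width: 0.587
finger_force: 5.6
```

```bash
python3 -c "
from h import *
st()
for i in range(2): cam('scene');st()"
```

```text
22.95 [ 548.  -143.5  173. ] phi -12.0 F [0.6 0.1 0.3] M [0.076 0.    0.337] j 0.06 0.5873518358838749
23.0 [ 548.  -143.4  173. ] phi -12.1 F [ 0.5  0.  -0.1] M [ 0.004 -0.044  0.278] j 0.06 0.5911280428005131
23.05 [ 547.9 -143.5  173. ] phi -11.9 F [1.1 0.9 0.5] M [ 0.029 -0.059  0.185] j 0.06 0.591732472837778
```

Emit:
apply_moves:
  grip: [-0.18,-0.18,-0.18]
  travel:
    - [0,0,0]
    - [0,0,0]
    - [0,0,0]
  twist:
    - [0,0,3]
    - [0,0,6]
    - [0,0,9]

```text
time_s: 23.35
eef_pos: [548.0, -143.4, 173.0]
ee_rot: [0.824, 0.567, -0.002, -0.002]
ft_force: [1.0, 0.9, -0.1]
gripper_width: 0.587
finger_force: 5.0
```

```bash
python3 -c "
from h import *
st()
for i in range(2): cam('scene');st()"
```

```text
23.35 [ 548.  -143.4  173. ] phi -21.0 F [ 1.   0.9 -0.1] M [ 0.075 -0.065  0.26 ] j -0.09 0.5867256073549262
23.4 [ 548.  -143.4  173. ] phi -21.1 F [1.1 0.6 0.1] M [ 0.114 -0.072  0.204] j -0.09 0.5892333391175727
23.45 [ 548.  -143.4  173. ] phi -20.9 F [0.2 0.4 0.8] M [ 0.148 -0.106  0.177] j -0.09 0.5891230298964749
```

Emit:
apply_moves:
  grip: [-0.18,-0.18,-0.18]
  travel:
    - [0,0,0]
    - [0,0,0]
    - [0,0,0]
  twist:
    - [0,0,3]
    - [0,0,6]
    - [0,0,9]

```text
time_s: 23.75
eef_pos: [548.1, -143.3, 173.0]
ee_rot: [0.866, 0.5, -0.002, -0.002]
ft_force: [0.9, 0.4, 0.1]
gripper_width: 0.593
finger_force: 5.1
```

```bash
python3 -c "
from h import *
st()"
```

```text
23.75 [ 548.1 -143.3  173. ] phi -29.9 F [0.9 0.4 0.1] M [ 0.16  -0.113  0.281] j -0.24 0.5931354548737741
```

Emit:
apply_moves:
  grip: [-0.18,-0.18]
  travel:
    - [0,0,0]
    - [0,0,0]
  twist:
    - [0,0,3]
    - [0,0,6]

```text
time_s: 23.95
eef_pos: [548.1, -143.3, 173.0]
ee_rot: [0.891, 0.454, -0.002, -0.002]
ft_force: [0.3, 0.6, -0.2]
gripper_width: 0.588
finger_force: 6.5
```

```bash
python3 -c "
from h import *
st()"
```

```text
23.95 [ 548.1 -143.3  173. ] phi -36.0 F [ 0.3  0.6 -0.2] M [ 0.148 -0.197  0.327] j -0.34 0.5875575287510806
```

Emit:
apply_moves:
  grip: [-0.18,-0.18]
  travel:
    - [0,0,0]
    - [0,0,0]
  twist:
    - [0,0,3]
    - [0,0,6]

```text
time_s: 24.15
eef_pos: [548.1, -143.3, 173.0]
ee_rot: [0.913, 0.407, -0.003, -0.002]
ft_force: [1.2, -0.0, 0.6]
gripper_width: 0.59
finger_force: 5.3
```

```bash
python3 -c "
from h import *
st()"
```

```text
24.15 [ 548.1 -143.3  173. ] phi -41.9 F [ 1.2 -0.   0.6] M [ 0.169 -0.151  0.328] j -0.44 0.5897132757105397
```

Emit:
apply_moves:
  grip: [-0.18,-0.18]
  travel:
    - [0,0,0]
    - [0,0,0]
  twist:
    - [0,0,3]
    - [0,0,6]

```text
time_s: 24.35
eef_pos: [548.1, -143.2, 172.9]
ee_rot: [0.933, 0.359, -0.003, -0.002]
ft_force: [0.4, 0.5, 0.1]
gripper_width: 0.586
finger_force: 5.8
```

```bash
python3 -c "
from h import *
st()
cam('scene');st()"
```

```text
24.35 [ 548.1 -143.2  172.9] phi -47.9 F [0.4 0.5 0.1] M [ 0.205 -0.187  0.371] j -0.53 0.5858014881206088
24.4 [ 548.1 -143.3  172.9] phi -48.0 F [ 1.6  0.1 -0. ] M [ 0.168 -0.232  0.248] j -0.54 0.5882007952690146
```

Torque while turning is now about 0.34 N m after roughly 3.4 rad, so I stop, back off and lift clear.

Emit:
apply_moves:
  grip: [-0.18,-0.18,-0.18,-0.18,-0.18,-0.18,-0.18,-0.18,-0.18,-0.18]
  travel:
    - [0,0,0]
    - [0,0,0]
    - [0,0,0]
    - [0,0,0]
    - [0,0,-1]
    - [0,0,-3]
    - [0,0,-6]
    - [0,0,-9]
    - [0,0,-12]
    - [0,0,-12]
  twist:
    - [0,0,-5]
    - [0,0,-11]
    - [0,0,-17]
    - [0,0,-17]
    - [0,0,-17]
    - [0,0,-17]
    - [0,0,-17]
    - [0,0,-17]
    - [0,0,-17]
    - [0,0,-17]

```text
time_s: 25.4
eef_pos: [551.5, -145.0, 298.9]
ee_rot: [0.871, 0.491, 0.002, 0.001]
ft_force: [0.3, -0.4, 0.8]
gripper_width: 0.593
finger_force: 0.0
```

Emit:
apply_moves:
  grip: [-0.18,-0.18,-0.18,-0.18,-0.18,-0.18,-0.18,-0.18]
  travel:
    - [0,0,-2]
    - [0,0,-4]
    - [0,0,-6]
    - [0,0,-7]
    - [0,0,-7]
    - [0,0,-7]
    - [0,0,-7]
    - [0,0,-7]
  twist:
    - [0,0,0]
    - [0,0,0]
    - [0,0,0]
    - [0,0,0]
    - [0,0,0]
    - [0,0,0]
    - [0,0,0]
    - [0,0,0]

```text
time_s: 26.2
eef_pos: [548.2, -143.7, 361.2]
ee_rot: [0.871, 0.492, -0.004, -0.003]
ft_force: [0.4, 0.1, -0.0]
gripper_width: 0.589
finger_force: 0.0
```

Run:
```python
from h import *
st();c=cam('scene');b=cam('side')
for l in('caul','pedestal','plate','handle'): print(l,[(np.round(d['rect'],0).tolist(),round(d['confidence'],2)) for d in robot.search_frame('scene',l)][:2])
```

```text
26.2 [ 548.2 -143.7  361.2] phi -31.0 F [ 0.4  0.1 -0. ] M [-0.02  -0.044  0.027] j -0.31 0.5886801067253439
caul [([246.0, 224.0, 26.0, 22.0], 0.91)]
pedestal [([251.0, 241.0, 25.0, 15.0], 0.67)]
plate [([234.0, 224.0, 51.0, 55.0], 0.85)]
handle [([342.0, 163.0, 60.0, 57.0], 0.85), ([160.0, 124.0, 49.0, 15.0], 0.79)]
```

The caul, foot and plate are detected where they were, and the arm is clear of everything. Handing in.

```bash
python3 -c "
from bench import robot
print(robot.job_done())"
```

```text
the job is handed in; nothing more can be done
None
```

I handed the job in: the jaw is down on the block and bitten, the T-handle is turned about 3.4 rad to roughly 0.34 N m (noisy torque readings, about ±0.04), the block and foot showed no shift in the last camera check, and the arm is clear.

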